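# Power the reference-ball tray and hold it up a quarter turn round

### The job

Get the lighting reference ready for the next photograph: put the black battery pack into the empty pocket of the ball tray and press it down firmly for a moment so that it sits flush. Then take the tray by its blue bow handle, lift it straight up clear of the mat, and in the air turn it a quarter turn (either way) so that it lies across the line it stood along, keeping it level and the red ball in the middle of the dish all the while. Finish holding the tray still and level like that, about 8 cm above the middle of the mat, without putting it down or letting go; leave the card case, the specimen box and the loupe where they are.

Things in the scene. Friction and masses are not known exactly. Their poses are not given: they have to be found in the camera images.
- copy_mat: square black mat, 260 x 260 x 3 mm, fixed flat on the table, with two thin white lines crossing at its middle along its x and y axes; origin at the middle of its underside. The tray starts standing on its middle (within about 5 mm), its long direction along the mat's y line to within 0.08 rad.
- ball_tray: loose tray, 226 (y) x 104 mm (x), 0.4 kg; origin mid-underside. In the middle a white dish, 100 mm wide, rim 21.5 mm high, inside a cone (88 mm wide, 9 degrees, 3 mm lip) with a loose red ball, which rolls off centre if tipped or sped up sideways more than that slope. Grey wings 62 mm wide, 21 mm high along -y (battery pocket) and +y (solid, three lamps); with the battery it balances about the handle.
- tray_handle (a point): centre of the grip bar of the tray's blue bow handle, 80 mm above the tray's underside and straight over the dish's middle. The bar runs along the tray's x: 104 mm long with its legs at both ends (86 mm free between them), 12 mm thick (y), 16 mm high. Free height under the bar 36 mm above the ball. Axes as the tray's.
- dish_centre (a point): lowest point of the dish's cone, 11 mm above the tray's underside. Axes as the tray's.
- pocket_floor (a point): centre of the floor of the battery pocket in the tray's -y wing, 78.5 mm from the dish's middle, 6 mm above the tray's underside. The pocket (white floor) is open above, 39 (x) x 55 (y) mm and 15 mm deep; its walls (11.5 mm wide at the x sides) end level with the wing's top. Axes as the tray's.
- battery_centre (a point): centre of the loose black battery pack, 36 (x) x 52 (y) x 15 (z) mm with the centre 7.5 mm above its underside, 0.06 kg, lying flat; a loose fit in the pocket (1.5 mm a side), either way round, long side along the tray's y. Pressed home, its top is flush with the wing and this point is 7.5 mm above pocket_floor.
- ref_ball_center (a point): centre of the red ball, 24 mm across, 0.03 kg; in the middle of the dish it lies 12 mm above dish_centre.
- card_case_centre (a point): centre of the light grey card case, 46 x 62 x 11 mm, loose: leave it alone.
- specimen_box_centre (a point): centre of the small white open specimen box, 42 x 52 x 24 mm, loose: leave it alone.
- loupe_centre (a point): centre of the small black folding loupe, 29 x 48 x 22 mm, loose: leave it alone.
Things that resemble listed ones, but are neither listed nor needed, are in the scene too. What is shaped like the part that bears battery_centre but orange or yellow is not meant.

How it is judged:
On the way, in this order (a step that is already met when the one before it is completed fails the run):
1. the battery pack sits flush in the tray's pocket and is pressed down with more than 3 N (distance between battery_centre and pocket_floor below 0.0095 m and angle between the y axis of battery_centre and the y axis of ball_tray, either way round below 0.1 rad and angle between the z axis of battery_centre and the z axis of ball_tray, either way round below 0.08 rad and contact force between battery_pack and ball_tray above 3 N and height (world z) of ball_tray below 0.006 m), for 0.2 s.
2. the tray is lifted clear of the mat, not yet turned (height (world z) of ball_tray above 0.018 m and angle between the y axis of ball_tray and the y axis of copy_mat, either way round below 0.35 rad and contact force between ball_tray and copy_mat below 0.1 N), for 0.1 s.
At the end, for the whole second after the job is handed in: The gripper holds the tray still: underside 50 to 160 mm above the table, middle within 50 mm of the mat's, level within 0.09 rad, long direction across the mat's y line within 10 degrees; ball in the dish's middle (about 9 mm), battery pack still flush in its pocket (2 mm) (height (world z) of ball_tray between 0.05 and 0.16 m and angle between ball_tray's own z axis and vertical below 0.09 rad and angle between the y axis of ball_tray and the y axis of copy_mat, either way round above 1.396 rad and horizontal distance between ball_tray and copy_mat below 0.05 m and distance between ref_ball_center and dish_centre below 0.0155 m and distance between battery_centre and pocket_floor below 0.0095 m and angle between the y axis of battery_centre and the y axis of ball_tray, either way round below 0.1 rad and angle between the z axis of battery_centre and the z axis of ball_tray, either way round below 0.08 rad and contact force between the fingers and ball_tray above 2 N and linear speed of ball_tray below 0.03 m/s and linear speed of ref_ball below 0.05 m/s); the arm keeps its last pose, push and grip.
It fails at once if the ball leaves the middle of the dish by more than 18 mm (horizontal distance between ref_ball_center and dish_centre above 0.018 m).
It fails at once if the tray is tipped by more than 0.2 rad (angle between ball_tray's own z axis and vertical above 0.2 rad).
It fails at once if the grey card case is moved by more than 25 mm (distance of card_case_centre from where it was at the start of the episode above 0.025 m).
It fails at once if the white specimen box is moved by more than 25 mm (distance of specimen_box_centre from where it was at the start of the episode above 0.025 m).
It fails at once if the black folding loupe is moved by more than 25 mm (distance of loupe_centre from where it was at the start of the episode above 0.025 m).
It also fails if it takes over 72 s, if anything falls off the work surface, if the arm or the gripper's body presses on something with over 40 N, if the wrist force passes 120 N, or if a joint passes its speed limit or range.

### The arm

A 6-joint arm with a two-finger parallel gripper is mounted at the origin on a cart in front of the work surface, level with it; the furniture and walls round the work are solid. World frame = base frame: x ahead of the robot, y to its left, z up, the work surface at z = 0. Lengths are in m, angles in rad, forces in N, time in s.
With the tool pointing down it reaches from about 0.375 to 0.975 m from the base axis. Payload 3.8 kg.
Tool frame: the origin (TCP) lies between the finger pads; the fingertips stand manip.nose_length ahead of it and the grasp point (between the pads) lies 6 mm ahead of it (manip.nose_length is the distance from the TCP to the fingertips, in m); z points along the fingers, y is the line along which they close (so a half turn about z gives the same grasp; the last joint's range is limited). The gripper opens to 88 mm and grips with 3 to 60 N. Pads are 18 mm wide; open, the fingers measure 123 mm over their backs; the gripper's body (75 mm by 187 mm) begins 45 mm behind the grasp point.
Start: joints at [1.26, 0.264, 1.604, -0, 1.274, -0.037], TCP at [0.183, 0.65, 0.239] pointing down, gripper open.
Joint ranges: [-2.63, 2.63], [-0.94, 2.18], [0.31, 2.57], [-1.31, 4.45], [0, 2.66], [-2.55, 2.55]. Speed limits (rad/s): [2.57, 2.57, 3.14, 3.14, 3.14, 3.14].

### API

Orientations are given as a unit quaternion [w, x, y, z].
In Python, from rig import manip, optics, hand_in gives the robot as it stands. The module is installed in compiled form; this text tells all that it offers.
- The arm moves only by the tool play_rows, never from a script. Its argument "series" is a list of rows, each an object with "dp": the shift along the tool's x, y, z in cm, a list of three; "rot": the turn, a rotation vector about the tool's x, y, z in rad, a list of three. A call has 1 to 8 rows; each row is the pose to reach, as a shift and turn from the pose commanded when the call began, along the tool's axes at that moment; what a row does not reach only later rows make up. A row lasts 1/10 s, in which the tool goes at most 50 mm and 8.59 degrees, less where a joint would pass 70% of its speed; a pose out of reach is approached as far as the arm can. A call with a gripper value outside its range is refused whole. "grip" is the closure, from 0 (fully open) to 1 (shut), set as the call begins (left out, the last holds). The fingers move at their own pace and stop on an object; "squeeze" is the grip in N (left out, the last holds). Time passes only in rows, so rows that repeat a pose let the fingers close. It gives the time, the measured TCP pose, the force, the opening and the grip force at its end, in the units of the state.
- manip.read_state(): the state, without advancing time (a new reading comes with each control period).
- optics.capture(name): name is "scene" or "side" or "wrist"; returns (picture, depth): 480x640x3 uint8, blue, green, red; 480x640 float32, m along the optical axis (not along the pixel's ray), 0 where there is no reading.
- optics.get_calibration(name): a dict with "camera_matrix" (3x3 intrinsics, pixels), "rvec" (rotation vector, rad) and "tvec" (3), from world to camera coordinates, as OpenCV has them; the wrist camera has in their place "mount" (4x4, takes a point from camera to tool coordinates, whose origin is the TCP and whose axes are the flange's). Camera axes: x right, y down, z forward; pixel columns grow to the right and rows downward; lengths in m; the calibration is good to about 2 mm. A picture is of the moment at which its call begins: read the wrist's pose just before it. get_calibration takes no time and is no camera call.
- hand_in(): hands the job in; it is judged then, once.
The state is a dict: "time_s": time; "q": joint angles; "dq": joint speeds; "tau": joint torques, N m; "eef_pos": TCP position; "orientation": TCP orientation; "wrist_force": force on the tool from outside, world axes, zero at the start; "ft_torque": the same for the moment, N m; "finger_gap": opening from 0.0 (shut) to 1.0 (fully open); "grasp_force": force on a finger pad.
Only numpy, scipy, OpenCV 4.12 (cv2) and the standard library are available. Lean on these libraries where they do the work, as an engineer would, in place of code of your own. Each camera call takes 0.05 s, during which the arm holds its last target. There are 200 camera calls.

## Working session

There is one attempt and no reset: what is moved stays moved. The work goes in short steps, Python scripts to look and compute and a tool call to move; the robot and the scene stay as the last step left them, time stands still between calls to the robot, and variables do not carry over. Pictures are saved under pics/ and viewed, at most 10 in all, crops included, and the job is handed in when it is done.

Besides the shell and the picture viewer there is one more tool, called after "Request:" in YAML: its name, and indented under it one key for each argument. play_rows: Moves the arm, as the interface text tells. Its arguments: {"type":"object","properties":{"series":{"type":"array","items":{"type":"object","properties":{"dp":{"type":"array","items":{"type":"number"}},"rot":{"type":"array","items":{"type":"number"}}}}},"grip":{"type":"number"},"squeeze":{"type":"number"}},"required":["series"]}

```bash
mkdir -p pics
cat > h.py <<'E'
import numpy as np, cv2
from rig import manip, optics
from scipy.spatial.transform import Rotation as R
def qR(q): return R.from_quat([q[1],q[2],q[3],q[0]])
def snap(name,fn):
    s=manip.read_state(); im,d=optics.capture(name); cv2.imwrite('pics/%s.png'%fn,im)
    np.savez('pics/%s.npz'%fn,d=d,p=s['eef_pos'],q=s['orientation'],cam=name); return im,d
def pt(fn,pts,z=None):
    f=np.load('pics/%s.npz'%fn); d=f['d']; cam=str(f['cam']); c=optics.get_calibration(cam); K=np.array(c['camera_matrix'])
    if cam=='wrist':
        M=np.array(c['mount']); T=np.eye(4); T[:3,:3]=qR(f['q']).as_matrix(); T[:3,3]=f['p']; T=T@M
    else:
        Rm=cv2.Rodrigues(np.array(c['rvec'],float))[0]; T=np.eye(4); T[:3,:3]=Rm.T; T[:3,3]=-Rm.T@np.array(c['tvec'],float).ravel()
    out=[]
    for u,v in pts:
        ray=np.linalg.inv(K)@[u,v,1]
        if z is None: 
            w=d[int(v)-1:int(v)+2,int(u)-1:int(u)+2]; k=np.median(w[w>0]) if (w>0).any() else 0
        else: k=(z-T[2,3])/(T[:3,:3]@ray)[2]
        out.append(T[:3,:3]@(ray*k)+T[:3,3])
    return np.array(out)
E
python3 - <<'E'
from h import *
s=manip.read_state(); print(s, manip.nose_length)
for n in('scene','side','wrist'):
    snap(n,n+'0')
print(optics.get_calibration('wrist')['mount'])
E
```

```text
{'time_s': 0.0, 'q': array([ 1.26009520e+00,  2.64757264e-01,  1.60539015e+00,  8.38894508e-06,
        1.27368785e+00, -3.68998631e-02]), 'dq': array([-0.00036548,  0.00026136, -0.00194152,  0.00098988,  0.00051137,
        0.00046253]), 'tau': array([-3.54604555e-03, -5.02120614e+01, -3.56867981e+01,  7.23887980e-02,
        2.96551245e-02, -1.68316324e-04]), 'eef_pos': array([0.1822946 , 0.64917209, 0.23737651]), 'orientation': array([-1.97851986e-04,  1.36474540e-01,  9.90642944e-01, -1.10371516e-03]), 'wrist_force': array([0.02090148, 0.74881683, 0.15518134]), 'ft_torque': array([ 0.0166681 , -0.00636978, -0.02549372]), 'grasp_force': 0.0, 'finger_gap': 0.9978050044835903} 0.025
[[-7.05372034e-04 -9.48519783e-01 -3.16717105e-01  8.19663176e-02]
 [ 9.99999669e-01 -5.40513224e-04 -6.08379882e-04  1.48090689e-04]
 [ 4.05870570e-04 -3.16717429e-01  9.48519850e-01 -1.46342563e-01]
 [ 0.00000000e+00  0.00000000e+00  0.00000000e+00  1.00000000e+00]]
```

View pics/scene0.png

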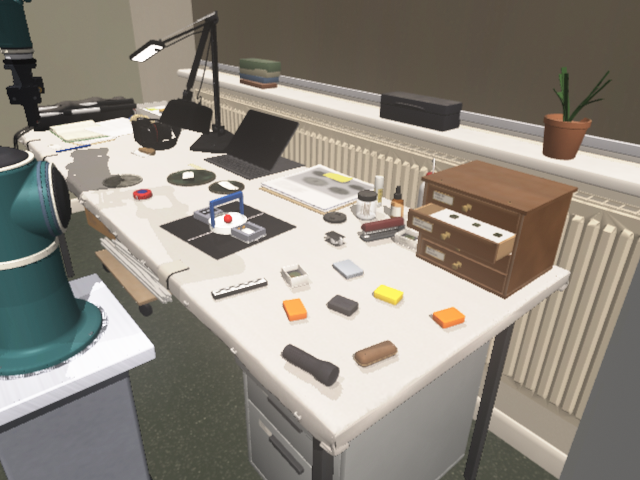

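The scene view shows the tray on the black mat at about (228,218), with its pocket wing at (248,231). The candidates for the pack are a black block (343,305), orange blocks (295,309) and (449,317), a yellow block (388,294), and a small dark thing at (335,238), which is probably the loupe. The black block at (343,305) fits best, so I'll confirm it in a crop.

Run:
```python
from h import *
im=cv2.imread('pics/scene0.png')
a=cv2.resize(im[265:335,275:415],None,fx=5.6,fy=4.2,interpolation=cv2.INTER_CUBIC)
a=cv2.resize(im[265:335,285:405],(800,467),interpolation=cv2.INTER_CUBIC)
cv2.imwrite('pics/c1.png',a)
a=cv2.resize(im[185:260,155:355],(800,300),interpolation=cv2.INTER_CUBIC)
cv2.imwrite('pics/c2.png',np.vstack([a,cv2.resize(cv2.imread('pics/side0.png'),(400,300)).repeat(2,1)[:,:800]*0+0]) if 0 else a)
for n,p in zip('pack loupe case box tray wing handle orange yellow'.split(),[(343,303),(335,237),(348,268),(295,275),(228,220),(248,231),(227,200),(295,309),(388,294)]): print(n,pt('scene0',[p])[0].round(3))
print('mat',pt('scene0',[(162,227),(218,254),(294,226),(236,200)],0.003).round(3))
```

```text
pack [ 0.483 -0.285  0.011]
loupe [ 0.659 -0.065  0.017]
case [ 0.59  -0.186  0.008]
box [ 0.474 -0.141  0.011]
tray [0.492 0.171 0.025]
wing [0.52  0.119 0.005]
handle [0.496 0.176 0.08 ]
orange [ 0.395 -0.243  0.012]
yellow [ 0.577 -0.319  0.012]
mat [[0.355 0.282 0.003]
 [0.397 0.059 0.003]
 [0.636 0.074 0.003]
 [0.61  0.328 0.003]]
```

View pics/c1.png

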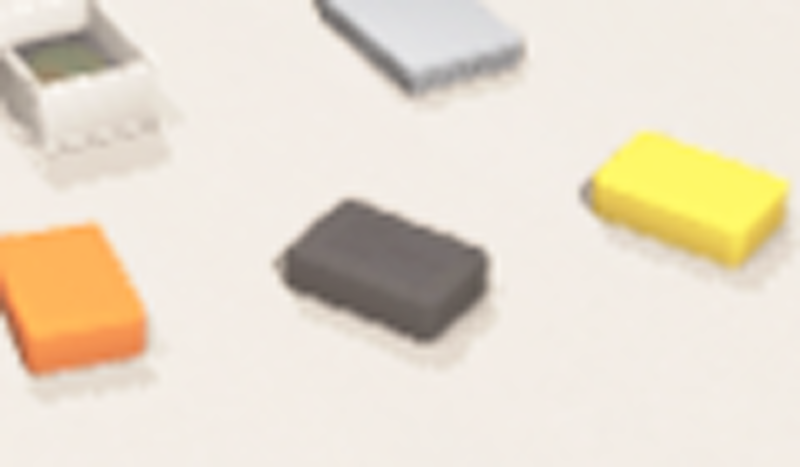

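The crop confirms it: the plain black block at about (343,303) is the pack (36x52x15 size, top at z≈0.011–0.015, centre near (0.483,-0.285)). I'll stop over the tray for one look on the way.

Request:
play_rows:
  series:
    - {"dp": [-43.5,-37.5,0],"rot": [0,0,-0.27]}
    - {"dp": [-43.5,-37.5,0],"rot": [0,0,-0.27]}
    - {"dp": [-43.5,-37.5,0],"rot": [0,0,-0.27]}
    - {"dp": [-43.5,-37.5,0],"rot": [0,0,-0.27]}
    - {"dp": [-43.5,-37.5,0],"rot": [0,0,-0.27]}
    - {"dp": [-43.5,-37.5,0],"rot": [0,0,-0.27]}
    - {"dp": [-43.5,-37.5,0],"rot": [0,0,-0.27]}
    - {"dp": [-43.5,-37.5,0],"rot": [0,0,-0.27]}
  grip: 0

```text
time_s: 0.95
eef_pos: [0.4041, 0.3146, 0.2386]
orientation: [0.0, 0.002, 1.0, 0.0]
wrist_force: [-0.1, 0.1, 0.1]
finger_gap: 0.999
grasp_force: 0.0
```

Request:
play_rows:
  series:
    - {"dp": [-8,-15.5,0]}
    - {"dp": [-8,-15.5,0]}
    - {"dp": [-8,-15.5,0]}
    - {"dp": [-8,-15.5,0]}
    - {"dp": [-8,-15.5,0]}
    - {"dp": [-8,-15.5,0]}

```text
schema error: expected keys dp, rot
```

Run:
```python
from h import *
snap('wrist','w1'); print(manip.read_state()['eef_pos'])
```

```text
[0.40791366 0.30871208 0.23856641]
```

View pics/w1.png

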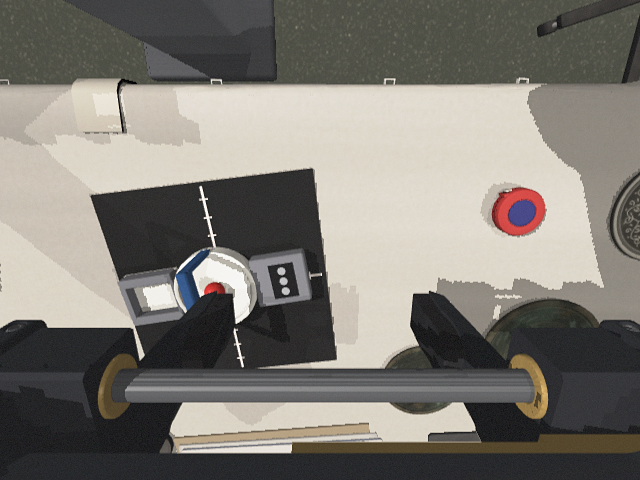

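The wrist view shows the tray: pocket wing at (155,297), dish at (215,287), lamp wing at (280,278). The mat corners are at (92,195), (314,168) and (336,360), and the white line runs from (201,187) to (243,366).

Run:
```python
from h import *
m=pt('w1',[(92,195),(314,168),(336,360)],0.003); print(m.round(4), 'ctr',((m[0]+m[2])/2).round(4), np.linalg.norm(m[1]-m[0]),np.linalg.norm(m[2]-m[1]))
d=m[1]-m[0]; print('mat y ang',np.degrees(np.arctan2(d[1],d[0])))
w=pt('w1',[(121,283),(303,249),(309,299)],0.021); print(w.round(4)); d=w[1]-w[0]; print(np.degrees(np.arctan2(d[1],d[0])))
print(pt('w1',[(155,297),(280,278),(215,289)]).round(4))
```

```text
[[0.3875 0.0476 0.003 ]
 [0.358  0.305  0.003 ]
 [0.6163 0.3321 0.003 ]] ctr [0.5019 0.1899 0.003 ] 0.25905911632246487 0.2597929866538026
mat y ang 96.53948377122535
[[0.4908 0.0713 0.021 ]
 [0.4484 0.2916 0.021 ]
 [0.5132 0.2974 0.021 ]]
100.91153165190289
[[0.5155 0.1029 0.0099]
 [0.4829 0.2638 0.0257]
 [0.4927 0.1886 0.0345]]
```

Request:
play_rows:
  series:
    - {"dp": [-11,-28,0],"rot": [0,0,0]}
    - {"dp": [-11,-28,0],"rot": [0,0,0]}
    - {"dp": [-11,-28,0],"rot": [0,0,0]}
    - {"dp": [-11,-28,0],"rot": [0,0,0]}
    - {"dp": [-11,-28,0],"rot": [0,0,0]}
    - {"dp": [-11,-28,0],"rot": [0,0,0]}
    - {"dp": [-11,-28,0],"rot": [0,0,0]}
    - {"dp": [-11,-28,0],"rot": [0,0,0]}

```text
time_s: 1.8
eef_pos: [0.5125, 0.0352, 0.2383]
orientation: [-0.0, 0.004, 1.0, 0.0]
wrist_force: [0.3, 0.3, -0.5]
finger_gap: 0.999
grasp_force: 0.0
```

Request:
play_rows:
  series:
    - {"dp": [3,-31,0],"rot": [0,0,0]}
    - {"dp": [3,-31,0],"rot": [0,0,0]}
    - {"dp": [3,-31,0],"rot": [0,0,0]}
    - {"dp": [3,-31,0],"rot": [0,0,0]}
    - {"dp": [3,-31,0],"rot": [0,0,0]}
    - {"dp": [3,-31,0],"rot": [0,0,0]}
    - {"dp": [3,-31,0],"rot": [0,0,0]}
    - {"dp": [3,-31,0],"rot": [0,0,0]}

```text
time_s: 2.6
eef_pos: [0.4814, -0.2737, 0.2384]
orientation: [-0.0, 0.003, 1.0, 0.0]
wrist_force: [0.2, 0.9, -0.2]
finger_gap: 1.0
grasp_force: 0.0
```

Run:
```python
from h import *
im,d=snap('wrist','w2'); print(manip.read_state()['eef_pos'])
```

```text
[ 0.48152573 -0.27238537  0.23829478]
```

View pics/w2.png

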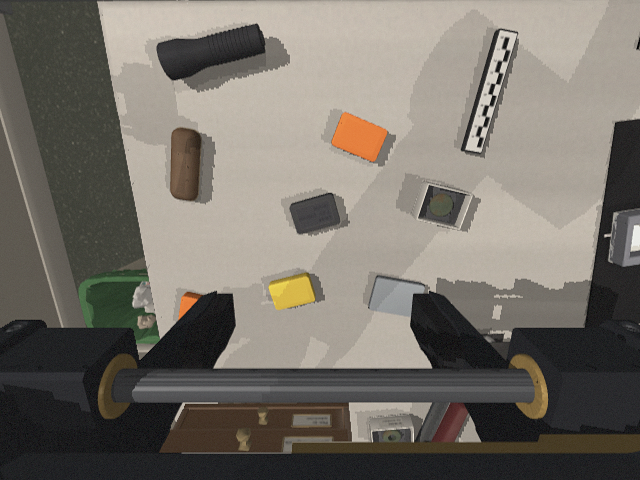

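The wrist view shows the black pack at (316,213), with orange (360,137), yellow (291,291), specimen box (443,205) and card case (397,293) around it.

```bash
cat >> h.py <<'E'
def dark(fn,box,thr=70):
    im=cv2.imread('pics/%s.png'%fn); x0,y0,x1,y1=box
    g=im[y0:y1,x0:x1].max(2); m=(g<thr).astype(np.uint8)
    c=max(cv2.findContours(m,cv2.RETR_EXTERNAL,cv2.CHAIN_APPROX_NONE)[0],key=cv2.contourArea)
    return c.reshape(-1,2)+[x0,y0]
E
python3 - <<'E'
from h import *
print(manip.read_state()['q'].round(3))
for thr in (75,90):
    c=dark('w2',(280,180,355,245),thr)
    P=pt('w2',c.astype(float),0.015)[:,:2]
    (ce,sz,a)=cv2.minAreaRect((P*1000).astype(np.float32)); print(thr,np.round(ce,1),np.round(sz,1),a)
p=pt('w2',[(316,213),(316,213),(310,205),(325,218)]);print(p.round(4))
im=cv2.imread('pics/w2.png');cv2.imwrite('pics/c3.png',cv2.resize(im[175:250,270:370],(800,600),interpolation=cv2.INTER_CUBIC))
E
```

```text
[-5.600e-01  3.500e-02  1.866e+00  1.000e-03  1.242e+00 -2.128e+00]
75 [ 484.7 -282.6] [36.7 51.4] 15.654372215270996
90 [ 484.9 -282.7] [38.3 51.9] 15.646224975585938
[[ 0.4841 -0.281   0.0151]
 [ 0.4841 -0.281   0.0151]
 [ 0.4748 -0.2877  0.0155]
 [ 0.49   -0.2708  0.0154]]
```

View pics/c3.png

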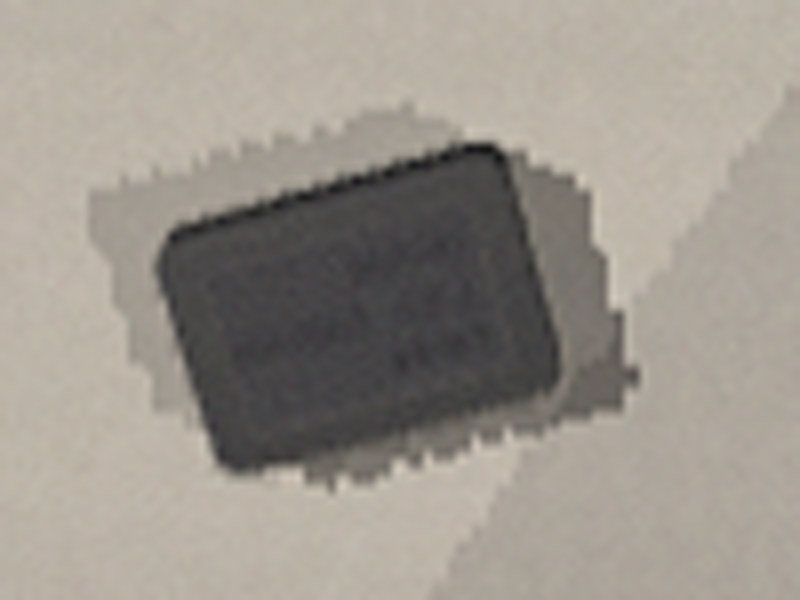

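Request:
play_rows:
  series:
    - {"dp": [-0.35,-1.0,2],"rot": [0,0,0.15]}
    - {"dp": [-0.35,-1.0,4],"rot": [0,0,0.3]}
    - {"dp": [-0.35,-1.0,6],"rot": [0,0,0.45]}
    - {"dp": [-0.35,-1.0,8],"rot": [0,0,0.6]}
    - {"dp": [-0.35,-1.0,10],"rot": [0,0,0.75]}
    - {"dp": [-0.35,-1.0,11],"rot": [0,0,0.9]}
    - {"dp": [-0.35,-1.0,12],"rot": [0,0,1.05]}
    - {"dp": [-0.35,-1.0,13],"rot": [0,0,1.2]}
  grip: 0.3

```text
time_s: 3.45
eef_pos: [0.4855, -0.2805, 0.1082]
orientation: [-0.001, 0.567, 0.823, 0.0]
wrist_force: [-0.4, -0.5, -0.0]
finger_gap: 0.701
grasp_force: 0.0
```

Request:
play_rows:
  series:
    - {"dp": [0,0,0],"rot": [0,0,0.098]}
    - {"dp": [0,0,0],"rot": [0,0,0.098]}
    - {"dp": [0,0,0],"rot": [0,0,0.098]}
    - {"dp": [0,0,0],"rot": [0,0,0.098]}

```text
time_s: 3.85
eef_pos: [0.4854, -0.2828, 0.1092]
orientation: [0.0, 0.605, 0.797, 0.0]
wrist_force: [0.1, -0.9, 0.1]
finger_gap: 0.699
grasp_force: 0.0
```

Run:
```python
from h import *
im,d=snap('wrist','w3'); s=manip.read_state(); print(s['eef_pos'],np.degrees(np.arctan2(*qR(s['orientation']).as_matrix()[[1,0],0])))
```

```text
[ 0.48532217 -0.28313125  0.10917485] 105.54947248552921
```

View pics/w3.png

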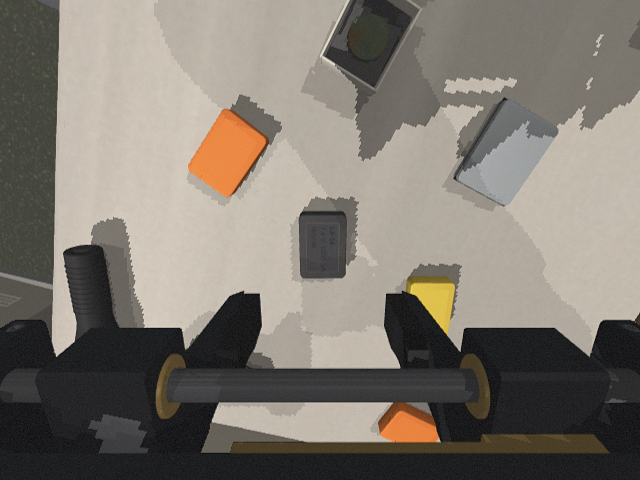

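The pack at (323,244) is square to and centred between the fingers at x≈323. I'll descend to take only its upper 8 mm.

Request:
play_rows:
  series:
    - {"dp": [0,0,2.5],"rot": [0,0,0]}
    - {"dp": [0,0,5],"rot": [0,0,0]}
    - {"dp": [0,0,6.5],"rot": [0,0,0]}
    - {"dp": [0,0,7.5],"rot": [0,0,0]}
    - {"dp": [0,0,7.7],"rot": [0,0,0]}
    - {"dp": [0,0,7.7],"rot": [0,0,0]}
    - {"dp": [0,0,7.7],"rot": [0,0,0]}

```text
time_s: 4.6
eef_pos: [0.4856, -0.2844, 0.0327]
orientation: [0.001, 0.606, 0.796, 0.0]
wrist_force: [0.7, 0.7, -0.4]
finger_gap: 0.7
grasp_force: 0.0
```

Request:
play_rows:
  series:
    - {"dp": [0,0,0],"rot": [0,0,0]}
    - {"dp": [0,0,0],"rot": [0,0,0]}
    - {"dp": [0,0,0],"rot": [0,0,0]}
    - {"dp": [0,0,0],"rot": [0,0,0]}
    - {"dp": [0,0,0],"rot": [0,0,0]}
    - {"dp": [0,0,0],"rot": [0,0,0]}
    - {"dp": [0,0,0],"rot": [0,0,0]}
    - {"dp": [0,0,0],"rot": [0,0,0]}
  grip: 1
  squeeze: 15

```text
time_s: 5.4
eef_pos: [0.4848, -0.2838, 0.0317]
orientation: [-0.0, 0.606, 0.796, -0.0]
wrist_force: [-0.2, 0.5, 0.4]
finger_gap: 0.008
grasp_force: 0.0
```

The fingers shut without holding anything, so I'll rise and look.

Request:
play_rows:
  series:
    - {"dp": [0,0,-2],"rot": [0,0,0]}
    - {"dp": [0,0,-4],"rot": [0,0,0]}
    - {"dp": [0,0,-6],"rot": [0,0,0]}
    - {"dp": [0,0,-7.7],"rot": [0,0,0]}
    - {"dp": [0,0,-7.7],"rot": [0,0,0]}
  grip: 0.3

```text
time_s: 5.9
eef_pos: [0.4867, -0.285, 0.1115]
orientation: [0.003, 0.606, 0.796, 0.0]
wrist_force: [-0.3, 0.4, 0.1]
finger_gap: 0.443
grasp_force: 0.0
```

Run:
```python
from h import *
im,d=snap('wrist','w4'); a=cv2.imread('pics/w3.png')
cv2.imwrite('pics/c4.png',np.hstack([cv2.resize(a[150:450,150:500],(400,343)),cv2.resize(im[150:450,150:500],(400,343))]))
print(manip.read_state()['finger_gap'])
```

```text
0.48724443932776557
```

View pics/c4.png

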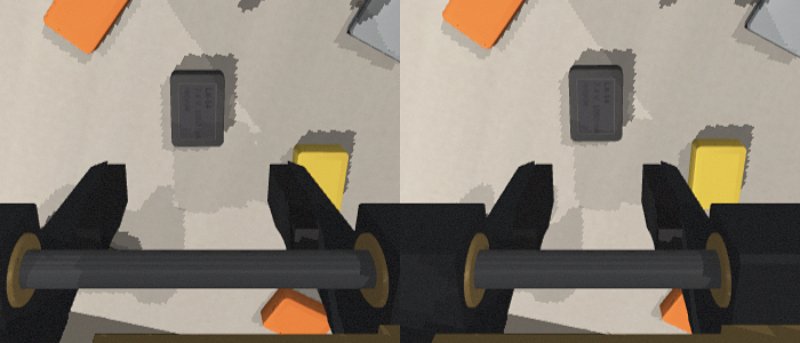

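Run:
```python
from h import *
f=np.load('pics/w3.npz'); d=f['d']; c=optics.get_calibration('wrist'); K=np.array(c['camera_matrix']); M=np.array(c['mount'])
for (u,v) in [(246,297),(255,297),(255,310),(392,297),(400,297),(245,310),(232,300),(255,330)]:
    k=d[v,u]; p=M@np.r_[np.linalg.inv(K)@[u,v,1]*k,1]; print(u,v,round(float(k),3),p[:3].round(4))
print('pack',pt('w3',[(323,244),(301,214),(345,214),(345,276),(301,276)]).round(4), f['p'])
ps=pt('w3',[(323,244)],0.015)[0]; print(ps)
P=pt('w3',dark('w3',(290,200,360,285),75).astype(float),0.015)[:,:2]; print(cv2.minAreaRect((P*1000).astype(np.float32)))
```

```text
246 297 0.158 [ 0.0089 -0.0359 -0.0045]
255 297 0.157 [ 0.0091 -0.0316 -0.0048]
255 310 0.152 [ 0.0061 -0.0304 -0.0119]
392 297 0.159 [ 0.0084  0.0338 -0.0037]
400 297 0.159 [ 0.0081  0.0378 -0.003 ]
245 310 0.146 [ 0.0089 -0.0337 -0.0168]
232 300 0.153 [ 0.0101 -0.0411 -0.0097]
255 330 0.152 [-0.0026 -0.0304 -0.0147]
pack [[ 4.855e-01 -2.797e-01  1.530e-02]
 [ 4.635e-01 -2.631e-01  8.900e-03]
 [ 4.968e-01 -2.556e-01  1.400e-03]
 [ 5.124e-01 -3.070e-01 -2.000e-04]
 [ 4.760e-01 -3.103e-01  1.460e-02]] [ 0.485402   -0.28279851  0.10915635]
[ 0.485567   -0.27981503  0.015     ]
((485.45263671875, -280.7672424316406), (35.55022048950195, 53.22774887084961), 15.549500465393066)
```

Wrist-camera depth puts the visible fingertips at about tool z = -0.003, not +0.025, so the fingers closed above the pack. I'll descend further in small steps, watching the force.

Request:
play_rows:
  series:
    - {"dp": [0.2,0,3],"rot": [0,0,0]}
    - {"dp": [0.2,0,6],"rot": [0,0,0]}
    - {"dp": [0.2,0,7.7],"rot": [0,0,0]}
    - {"dp": [0.2,0,8.2],"rot": [0,0,0]}
    - {"dp": [0.2,0,8.5],"rot": [0,0,0]}
    - {"dp": [0.2,0,8.5],"rot": [0,0,0]}

```text
time_s: 6.55
eef_pos: [0.4843, -0.2819, 0.0236]
orientation: [-0.0, 0.606, 0.796, -0.0]
wrist_force: [-0.2, 0.8, 0.0]
finger_gap: 0.699
grasp_force: 0.0
```

Request:
play_rows:
  series:
    - {"dp": [0,0,0.3],"rot": [0,0,0]}
    - {"dp": [0,0,0.6],"rot": [0,0,0]}
    - {"dp": [0,0,0.9],"rot": [0,0,0]}
    - {"dp": [0,0,0.9],"rot": [0,0,0]}

```text
time_s: 6.95
eef_pos: [0.4841, -0.2818, 0.0145]
orientation: [-0.0, 0.606, 0.796, -0.0]
wrist_force: [-0.4, -0.4, -0.5]
finger_gap: 0.702
grasp_force: 0.0
```

Run:
```python
from h import *
im,d=snap('wrist','w5'); s=manip.read_state(); print(s['eef_pos'],s['wrist_force'])
c=optics.get_calibration('wrist'); K=np.array(c['camera_matrix']); M=np.array(c['mount'])
# finger front profile along columns at the inner edges
for u in (246,250,255,392,397):
  for v in range(288,312,4):
    k=d[v,u]; p=M@np.r_[np.linalg.inv(K)@[u,v,1]*k,1]; print(u,v,p[:3].round(4))
```

```text
[ 0.48416587 -0.28185052  0.01465713] [-0.38923391 -0.3477119  -0.7190661 ]
246 288 [ 0.0044 -0.0404  0.0145]
246 292 [ 0.0019 -0.0407  0.0149]
246 296 [ 0.0092 -0.036  -0.0041]
246 300 [ 0.009  -0.0352 -0.0077]
246 304 [ 0.0086 -0.0346 -0.0108]
246 308 [ 0.009  -0.0336 -0.0153]
250 288 [ 0.0046 -0.0382  0.0142]
250 292 [ 0.0019 -0.0385  0.0148]
250 296 [ 0.0084 -0.0345 -0.0026]
250 300 [ 0.0088 -0.0335 -0.0073]
250 304 [ 0.0824  0.0006 -0.1463]
250 308 [ 0.0089 -0.0318 -0.015 ]
255 288 [ 0.0049 -0.0354  0.0135]
255 292 [ 0.0024 -0.0356  0.0137]
255 296 [ 0.0088 -0.0319 -0.0033]
255 300 [ 0.0087 -0.0311 -0.0072]
255 304 [ 0.009  -0.0303 -0.0116]
255 308 [ 0.0071 -0.0303 -0.0119]
392 288 [0.0043 0.0377 0.0146]
392 292 [0.002  0.0379 0.0146]
392 296 [ 0.0087  0.0339 -0.0031]
392 300 [ 0.0087  0.0331 -0.0073]
392 304 [ 0.0091  0.0322 -0.0119]
392 308 [ 0.0081  0.0319 -0.0137]
397 288 [0.0043 0.0404 0.0146]
397 292 [0.0015 0.0408 0.0155]
397 296 [ 0.0087  0.0363 -0.0031]
397 300 [ 0.0085  0.0356 -0.0068]
397 304 [ 0.0085  0.0347 -0.0108]
397 308 [ 0.0081  0.0341 -0.0137]
```

The tips are really at tool z ≈ 0, which puts them about level with the pack top. I'll go 8 mm lower and close.

Request:
play_rows:
  series:
    - {"dp": [0,0,0.3],"rot": [0,0,0]}
    - {"dp": [0,0,0.6],"rot": [0,0,0]}
    - {"dp": [0,0,0.8],"rot": [0,0,0]}
    - {"dp": [0,0,0.8],"rot": [0,0,0]}

```text
time_s: 7.4
eef_pos: [0.4839, -0.2817, 0.0062]
orientation: [-0.0, 0.606, 0.796, -0.0]
wrist_force: [-0.5, 0.5, -0.1]
finger_gap: 0.698
grasp_force: 0.0
```

Request:
play_rows:
  series:
    - {"dp": [0,0,0],"rot": [0,0,0]}
    - {"dp": [0,0,0],"rot": [0,0,0]}
    - {"dp": [0,0,0],"rot": [0,0,0]}
    - {"dp": [0,0,0],"rot": [0,0,0]}
    - {"dp": [0,0,0],"rot": [0,0,0]}
    - {"dp": [0,0,0],"rot": [0,0,0]}
    - {"dp": [0,0,0],"rot": [0,0,0]}
    - {"dp": [0,0,0],"rot": [0,0,0]}
  grip: 1
  squeeze: 15

```text
time_s: 8.2
eef_pos: [0.4844, -0.282, 0.0068]
orientation: [0.0, 0.606, 0.796, 0.0]
wrist_force: [0.0, -0.6, 1.4]
finger_gap: 0.408
grasp_force: 15.0
```

Request:
play_rows:
  series:
    - {"dp": [0,0,-3],"rot": [0,0,0]}
    - {"dp": [0,0,-7],"rot": [0,0,0]}
    - {"dp": [2,1,-11],"rot": [0,0,0]}
    - {"dp": [6,2.5,-14],"rot": [0,0,0]}
    - {"dp": [10,4.5,-15],"rot": [0,0,0]}
    - {"dp": [14,6,-15],"rot": [0,0,0]}
    - {"dp": [18,8,-15],"rot": [0,0,0]}
    - {"dp": [22,9.5,-15],"rot": [0,0,0]}

```text
time_s: 9.0
eef_pos: [0.5175, -0.0428, 0.157]
orientation: [0.0, 0.606, 0.795, 0.0]
wrist_force: [0.6, -0.2, 0.1]
finger_gap: 0.41
grasp_force: 15.0
```

Request:
play_rows:
  series:
    - {"dp": [4,1.5,0],"rot": [0,0,0]}
    - {"dp": [8,3,0],"rot": [0,0,0.1]}
    - {"dp": [9,3.5,0],"rot": [0,0,0.11]}
    - {"dp": [9,3.5,0],"rot": [0,0,0.11]}
    - {"dp": [9,3.5,0],"rot": [0,0,0.11]}

```text
time_s: 9.5
eef_pos: [0.5268, 0.0513, 0.1564]
orientation: [-0.0, 0.648, 0.761, -0.0]
wrist_force: [-0.1, -1.4, -1.1]
finger_gap: 0.405
grasp_force: 15.0
```

Run:
```python
from h import *
im,d=snap('wrist','w6'); s=manip.read_state(); print(s['eef_pos'],s['finger_gap'],np.degrees(np.arctan2(*qR(s['orientation']).as_matrix()[[1,0],0])))
```

```text
[0.52686717 0.05081911 0.15640858] 0.40487996630174805 99.12042278676725
```

View pics/w6.png

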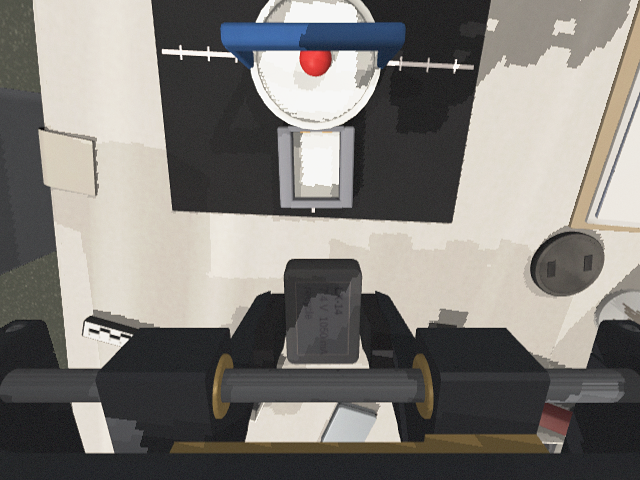

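The wrist view shows the pocket wing with outer corners at about (277,127), (354,127), (352,207), (280,207). The handle is at (313,37), the ball at (315,62) is centred, and the held pack spans (286–360, 260–362) squarely. I'll fit the edges with code.

```bash
cat > fit.py <<'E'
from h import *
def fit(fn,rows,cols,L,Rr,B,TZ=0.024):
    im=cv2.imread('pics/%s.png'%fn); g=cv2.GaussianBlur(im,(3,3),0).max(2).astype(float)
    def edge(line,a,b,sgn):
        s=np.diff(line[a:b])*sgn; i=int(np.argmax(s)); 
        w=np.clip(s[max(i-1,0):i+2],0,None); return a+.5+(np.arange(max(i-1,0),max(i-1,0)+len(w))@w)/w.sum()
    l=[(edge(g[v],*L,1),v) for v in range(*rows)]; r=[(edge(g[v],*Rr,-1),v) for v in range(*rows)]
    b=[(u,edge(g[:,u],*B,-1)) for u in range(*cols)]
    out=[]
    for e in (l,r,b):
        P=pt(fn,e,TZ)[:,:2]
        vx,vy,x,y=cv2.fitLine(P.astype(np.float32),cv2.DIST_HUBER,0,0.001,0.001).ravel(); out.append((np.array([x,y]),np.array([vx,vy])))
    return out,l,r,b
E
python3 - <<'E'
from fit import *
o,l,r,b=fit('w6',(140,200,2),(288,308,1),(268,288),(345,362),(200,214))
for p,v in o: print(p.round(4),np.degrees(np.arctan2(v[1],v[0]))%180)
y=np.array(o[0][1]); y*=np.sign(y[1]); y2=np.array(o[1][1]);y2*=np.sign(y2[1]); y=(y+y2);y/=np.linalg.norm(y); x=np.array([y[1],-y[0]])
print('width',(o[1][0]-o[0][0])@x,'yaw',np.degrees(np.arctan2(y[1],y[0])))
cx=((o[0][0]+o[1][0])/2)@x; ey=o[2][0]@y
pc=cx*x+(ey+.0345)*y; print('pocket',pc,'dish',pc+.0785*y)
f=np.load('pics/w6.npz'); d=f['d']; c=optics.get_calibration('wrist'); K=np.array(c['camera_matrix']); M=np.array(c['mount'])
g=cv2.imread('pics/w6.png').max(2)
for u in (300,322,345): print(u,[round(float(d[v,u]),3) for v in (262,266,280,300,320,340,355,360)])
for (u,v) in [(300,266),(345,266),(322,280),(322,310),(322,340),(322,357),(292,290),(355,290)]:
    print(u,v,(M@np.r_[np.linalg.inv(K)@[u,v,1]*d[v,u],1])[:3].round(4))
b=pt('w6',[(313,37)]); print('handle',b)
E
```

```text
[0.483  0.0982] 99.09976
[0.5424 0.1144] 99.34737
[0.5025 0.0708] 8.966752
width 0.06124449 yaw 99.22356
pocket [0.51255673 0.1073519 ] dish [0.4999742  0.18483692]
300 [0.158, 0.153, 0.15, 0.154, 0.157, 0.162, 0.163, 0.165]
322 [0.158, 0.152, 0.152, 0.155, 0.157, 0.161, 0.164, 0.165]
345 [0.156, 0.152, 0.151, 0.153, 0.157, 0.162, 0.164, 0.164]
300 266 [ 0.0248 -0.0098 -0.0045]
345 266 [ 0.0252  0.0109 -0.0054]
322 280 [ 0.0191  0.0003 -0.0073]
322 310 [ 0.004   0.0003 -0.0081]
322 340 [-0.0124  0.0003 -0.0083]
322 357 [-0.0217  0.0003 -0.0089]
292 290 [ 0.0142 -0.0135 -0.0078]
355 290 [ 0.014   0.0156 -0.0074]
handle [[0.50083825 0.18259258 0.09149427]]
```

The pocket is at (0.5126, 0.1074), yaw 99.2°, with wing width 61 mm as expected. The pack is centred in the hand to within 0.5 mm. Now I'll move over the pocket and lower.

Request:
play_rows:
  series:
    - {"dp": [3,-0.3,0],"rot": [0,0,0]}
    - {"dp": [5.75,-0.5,0],"rot": [0,0,0]}
    - {"dp": [5.75,-0.5,3],"rot": [0,0,0]}
    - {"dp": [5.75,-0.5,6],"rot": [0,0,0]}
    - {"dp": [5.75,-0.5,9],"rot": [0,0,0]}
    - {"dp": [5.75,-0.5,11],"rot": [0,0,0]}
    - {"dp": [5.75,-0.5,11.8],"rot": [0,0,0]}
    - {"dp": [5.75,-0.5,11.8],"rot": [0,0,0]}

```text
time_s: 10.35
eef_pos: [0.5121, 0.1062, 0.0375]
orientation: [-0.001, 0.649, 0.761, -0.001]
wrist_force: [-0.4, -0.2, -1.0]
finger_gap: 0.405
grasp_force: 15.0
```

Run:
```python
from h import *
for i in range(4):
    im,d=snap('wrist','w7'); s=manip.read_state(); print(s['eef_pos'].round(4),s['wrist_force'].round(1))
M=qR(s['orientation']).as_matrix(); print(M.round(4))
e=np.array([.51256,.10735])-s['eef_pos'][:2]; print('need tool',M[:2,:2].T@e)
a=cv2.resize(im[130:380,190:450],(780,750)); cv2.imwrite('pics/c7.png',cv2.resize(im[150:370,200:440],(640,587),interpolation=cv2.INTER_CUBIC))
```

```text
[0.5132 0.1066 0.0387] [ 1.3  0.5 -1.3]
[0.5141 0.1069 0.0396] [-0.5  0.1 -0.5]
[0.5145 0.1072 0.0401] [ 0.5 -0.6  0.1]
[0.5146 0.1074 0.0403] [-0.8 -0.2  0.2]
[[-1.578e-01  9.875e-01  2.800e-03]
 [ 9.875e-01  1.578e-01  4.000e-04]
 [-0.000e+00  2.800e-03 -1.000e+00]]
need tool [ 0.00029746 -0.00203226]
```

View pics/c7.png

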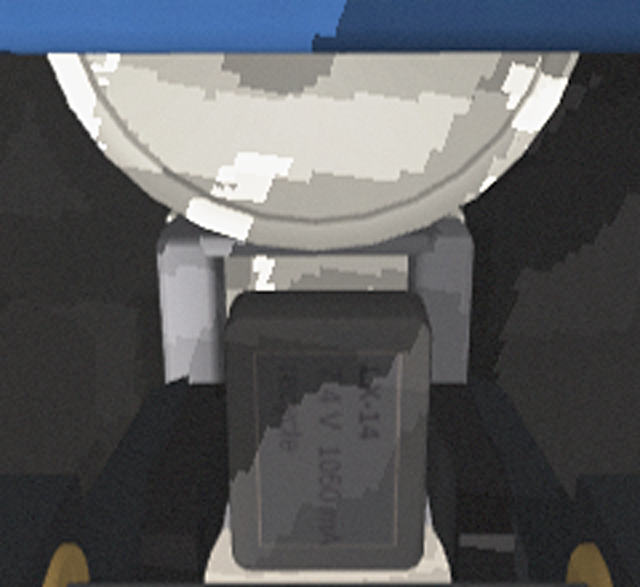

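The crop shows the pocket walls' inner edges at 224 and 408, and the pack about 13 crop pixels (≈2 mm) right of centre. That matches the computed -2 mm along tool y. I'll correct it and let the arm settle.

Request:
play_rows:
  series:
    - {"dp": [0,-0.2,0],"rot": [0,0,0]}
    - {"dp": [0,-0.2,0],"rot": [0,0,0]}
    - {"dp": [0,-0.2,0],"rot": [0,0,0]}
    - {"dp": [0,-0.2,0.3],"rot": [0,0,0]}
    - {"dp": [0,-0.2,0.6],"rot": [0,0,0]}
    - {"dp": [0,-0.2,0.6],"rot": [0,0,0]}
    - {"dp": [0,-0.2,0.6],"rot": [0,0,0]}
    - {"dp": [0,-0.2,0.6],"rot": [0,0,0]}

```text
time_s: 11.35
eef_pos: [0.5111, 0.1072, 0.0326]
orientation: [-0.0, 0.649, 0.761, -0.0]
wrist_force: [-0.5, 0.2, -0.4]
finger_gap: 0.406
grasp_force: 15.0
```

Run:
```python
from h import *
s=manip.read_state();M=qR(s['orientation']).as_matrix()
e=np.array([.51256,.10735])-s['eef_pos'][:2]; print(s['eef_pos'],s['wrist_force'],'need tool',M[:2,:2].T@e)
```

```text
[0.51114679 0.10716359 0.03261772] [-0.45595771  0.19491653 -0.38132038] need tool [-3.96564842e-05  1.42490192e-03]
```

Request:
play_rows:
  series:
    - {"dp": [-0.03,0.14,0],"rot": [0,0,0]}
    - {"dp": [-0.03,0.14,0],"rot": [0,0,0]}
    - {"dp": [-0.03,0.14,0],"rot": [0,0,0]}
    - {"dp": [-0.03,0.14,0],"rot": [0,0,0]}
    - {"dp": [-0.03,0.14,0],"rot": [0,0,0]}
    - {"dp": [-0.03,0.14,0],"rot": [0,0,0]}
    - {"dp": [-0.03,0.14,0],"rot": [0,0,0]}
    - {"dp": [-0.03,0.14,0],"rot": [0,0,0]}

```text
time_s: 12.15
eef_pos: [0.5126, 0.1071, 0.0327]
orientation: [0.0, 0.649, 0.761, -0.0]
wrist_force: [-1.0, -0.1, -0.2]
finger_gap: 0.409
grasp_force: 15.0
```

Run:
```python
from h import *
im,d=snap('wrist','w8'); s=manip.read_state();M=qR(s['orientation']).as_matrix()
e=np.array([.51256,.10735])-s['eef_pos'][:2]; print(s['eef_pos'],s['wrist_force'],'need tool',M[:2,:2].T@e)
g=cv2.GaussianBlur(im,(3,3),0).max(2).astype(int)
for v in (252,256): print(v,list(g[v,255:385]))
```

```text
[0.51260274 0.10708789 0.03270627] [-1.05756522  0.22976004 -1.37064658] need tool [ 2.65566101e-04 -7.04535707e-07]
252 [np.int64(47), np.int64(47), np.int64(46), np.int64(45), np.int64(68), np.int64(119), np.int64(155), np.int64(166), np.int64(169), np.int64(169), np.int64(167), np.int64(166), np.int64(165), np.int64(164), np.int64(162), np.int64(161), np.int64(160), np.int64(159), np.int64(158), np.int64(156), np.int64(154), np.int64(152), np.int64(151), np.int64(146), np.int64(134), np.int64(117), np.int64(100), np.int64(84), np.int64(71), np.int64(65), np.int64(77), np.int64(110), np.int64(131), np.int64(133), np.int64(132), np.int64(132), np.int64(133), np.int64(134), np.int64(134), np.int64(133), np.int64(132), np.int64(141), np.int64(157), np.int64(164), np.int64(164), np.int64(164), np.int64(164), np.int64(164), np.int64(164), np.int64(164), np.int64(163), np.int64(164), np.int64(160), np.int64(153), np.int64(150), np.int64(151), np.int64(153), np.int64(159), np.int64(162), np.int64(162), np.int64(162), np.int64(161), np.int64(161), np.int64(162), np.int64(164), np.int64(164
[... 2192 characters left out ...]
8), np.int64(138), np.int64(137), np.int64(137), np.int64(136), np.int64(136), np.int64(137), np.int64(137), np.int64(137), np.int64(137), np.int64(137), np.int64(137), np.int64(138), np.int64(137), np.int64(137), np.int64(139), np.int64(139), np.int64(138), np.int64(138), np.int64(133), np.int64(109), np.int64(76), np.int64(68), np.int64(75), np.int64(85), np.int64(95), np.int64(101), np.int64(106), np.int64(109), np.int64(109), np.int64(109), np.int64(110), np.int64(109), np.int64(108), np.int64(109), np.int64(109), np.int64(109), np.int64(108), np.int64(109), np.int64(124), np.int64(151), np.int64(166), np.int64(166), np.int64(150), np.int64(120), np.int64(92), np.int64(60), np.int64(37)]
```

Aligned. I'll lower into the pocket slowly.

Request:
play_rows:
  series:
    - {"dp": [0,0,0.1],"rot": [0,0,0]}
    - {"dp": [0,0,0.2],"rot": [0,0,0]}
    - {"dp": [0,0,0.3],"rot": [0,0,0]}
    - {"dp": [0,0,0.4],"rot": [0,0,0]}
    - {"dp": [0,0,0.4],"rot": [0,0,0]}

```text
time_s: 12.7
eef_pos: [0.5124, 0.1071, 0.0285]
orientation: [-0.0, 0.649, 0.761, -0.0]
wrist_force: [-0.1, 0.2, -0.4]
finger_gap: 0.409
grasp_force: 15.0
```

Request:
play_rows:
  series:
    - {"dp": [0,0,0.1],"rot": [0,0,0]}
    - {"dp": [0,0,0.2],"rot": [0,0,0]}
    - {"dp": [0,0,0.3],"rot": [0,0,0]}
    - {"dp": [0,0,0.3],"rot": [0,0,0]}
    - {"dp": [0,0,0.3],"rot": [0,0,0]}

```text
time_s: 13.2
eef_pos: [0.5126, 0.1071, 0.0257]
orientation: [-0.0, 0.649, 0.761, -0.0]
wrist_force: [0.1, -0.3, -0.8]
finger_gap: 0.406
grasp_force: 15.0
```

No contact force, and the pack's bottom is about 5 mm inside the pocket. Now I'll release it and rise.

Request:
play_rows:
  series:
    - {"dp": [0,0,0],"rot": [0,0,0]}
    - {"dp": [0,0,0],"rot": [0,0,0]}
    - {"dp": [0,0,0],"rot": [0,0,0]}
    - {"dp": [0,0,-1],"rot": [0,0,0]}
    - {"dp": [0,0,-3],"rot": [0,0,0]}
    - {"dp": [0,0,-4],"rot": [0,0,0]}
    - {"dp": [0,0,-4],"rot": [0,0,0]}
    - {"dp": [0,0,-4],"rot": [0,0,0]}
  grip: 0.4

```text
time_s: 14.0
eef_pos: [0.5129, 0.1071, 0.0661]
orientation: [0.0, 0.649, 0.761, 0.0]
wrist_force: [0.2, -0.4, -0.6]
finger_gap: 0.595
grasp_force: 0.0
```

Run:
```python
from h import *
im,d=snap('wrist','w9'); s=manip.read_state(); print(s['eef_pos'],s['finger_gap'])
K=np.array(optics.get_calibration('wrist')['camera_matrix']); 
# project pocket-frame points and sample heights
c=optics.get_calibration('wrist');M=np.array(c['mount']);T=np.eye(4);T[:3,:3]=qR(s['orientation']).as_matrix();T[:3,3]=s['eef_pos'];W=np.linalg.inv(T@M)
a=np.radians(99.2);y=np.array([np.cos(a),np.sin(a)]);x=np.array([y[1],-y[0]])
for px,py in [(0,0),(-12,18),(12,18),(-12,-18),(12,-18),(0,22),(-25,10),(25,10),(-25,-15),(25,-15)]:
    p=np.array([.51256,.10735])+x*px/1000+y*py/1000; q=W@np.r_[p,0.024,1]; u=K@q[:3]; u=u[:2]/u[2]
    if not (0<u[1]<478 and 0<u[0]<638): print(px,py,'out');continue
    print((px,py),u.round(),pt('w9',[u])[0].round(4),im[int(u[1]),int(u[0])])
```

```text
[0.51229341 0.1070506  0.06546226] 0.604670703418154
(0, 0) [322. 275.] [0.5132 0.1072 0.0242] [85 81 83]
(-12, 18) [302. 247.] [0.4985 0.1232 0.0243] [104 107 113]
(12, 18) [342. 247.] [0.5222 0.127  0.0243] [103 107 111]
(-12, -18) [303. 301.] [0.5042 0.0877 0.0245] [93 93 96]
(12, -18) [341. 301.] [0.528  0.0914 0.0242] [96 96 99]
(0, 22) [322. 241.] [0.5097 0.1289 0.024 ] [92 91 93]
(-25, 10) [281. 260.] [0.4869 0.1133 0.0247] [179 176 176]
(25, 10) [363. 260.] [0.5363 0.1213 0.0246] [169 161 164]
(-25, -15) [283. 297.] [0.4909 0.0888 0.0249] [167 163 164]
(25, -15) [362. 297.] [0.5402 0.0967 0.0249] [157 152 153]
```

The pack dropped home: its top is at z=0.0242, level with the walls at 0.0247. Next I'll close the fingers and press.

Request:
play_rows:
  series:
    - {"dp": [0,0,0],"rot": [0,0,0]}
    - {"dp": [0,0,0],"rot": [0,0,0]}
    - {"dp": [0,0,0],"rot": [0,0,0]}
    - {"dp": [0,0,1],"rot": [0,0,0]}
    - {"dp": [0,0,2],"rot": [0,0,0]}
    - {"dp": [0,0,3],"rot": [0,0,0]}
    - {"dp": [0,0,3.7],"rot": [0,0,0]}
    - {"dp": [0,0,3.7],"rot": [0,0,0]}
  grip: 1

```text
time_s: 14.85
eef_pos: [0.5111, 0.1069, 0.0268]
orientation: [-0.001, 0.649, 0.761, -0.001]
wrist_force: [0.0, 0.3, -0.5]
finger_gap: 0.006
grasp_force: 0.0
```

Request:
play_rows:
  series:
    - {"dp": [0,0,0.1],"rot": [0,0,0]}
    - {"dp": [0,0,0.2],"rot": [0,0,0]}
    - {"dp": [0,0,0.3],"rot": [0,0,0]}
    - {"dp": [0,0,0.4],"rot": [0,0,0]}
    - {"dp": [0,0,0.45],"rot": [0,0,0]}
    - {"dp": [0,0,0.5],"rot": [0,0,0]}
    - {"dp": [0,0,0.5],"rot": [0,0,0]}

```text
time_s: 15.55
eef_pos: [0.5128, 0.1071, 0.0239]
orientation: [0.0, 0.649, 0.761, 0.0]
wrist_force: [0.2, 0.9, 0.9]
finger_gap: 0.005
grasp_force: 0.7
```

Right at contact now. I'll press in small steps.

Request:
play_rows:
  series:
    - {"dp": [0,0,0.05],"rot": [0,0,0]}
    - {"dp": [0,0,0.1],"rot": [0,0,0]}
    - {"dp": [0,0,0.15],"rot": [0,0,0]}
    - {"dp": [0,0,0.15],"rot": [0,0,0]}

```text
time_s: 15.95
eef_pos: [0.5128, 0.1071, 0.0239]
orientation: [-0.0, 0.649, 0.761, -0.0]
wrist_force: [-4.7, -0.5, 13.9]
finger_gap: 0.006
grasp_force: 6.8
```

Request:
play_rows:
  series:
    - {"dp": [0,0,0],"rot": [0,0,0]}
    - {"dp": [0,0,0],"rot": [0,0,0]}
    - {"dp": [0,0,0],"rot": [0,0,0]}
    - {"dp": [0,0,0],"rot": [0,0,0]}

```text
time_s: 16.35
eef_pos: [0.5128, 0.1071, 0.0239]
orientation: [-0.0, 0.649, 0.761, -0.0]
wrist_force: [-5.0, -0.2, 13.3]
finger_gap: 0.006
grasp_force: 6.7
```

Request:
play_rows:
  series:
    - {"dp": [0,0,-0.1],"rot": [0,0,0]}
    - {"dp": [0,0,-0.3],"rot": [0,0,0]}
    - {"dp": [0,0,-1],"rot": [0,0,0]}
    - {"dp": [0,0,-4],"rot": [0,0,0]}
    - {"dp": [0,0,-8],"rot": [0,0,0]}
    - {"dp": [-3,0,-12],"rot": [0,0,0]}
    - {"dp": [-3,0,-13],"rot": [0,0,0]}
    - {"dp": [-3,0,-13],"rot": [0,0,0]}

```text
time_s: 17.15
eef_pos: [0.5193, 0.0774, 0.1548]
orientation: [0.002, 0.649, 0.761, 0.002]
wrist_force: [0.2, -0.4, -0.6]
finger_gap: 0.005
grasp_force: 0.0
```

Run:
```python
from h import *
snap('wrist','wa');im,d=snap('wrist','wa'); s=manip.read_state(); print(s['eef_pos'],s['q'].round(2))
b=cv2.inRange(im,(100,40,0),(255,130,90)); ys,xs=np.nonzero(b); 
P=pt('wa',list(zip(xs[::3],ys[::3]))); k=(P[:,2]>.084)&(P[:,2]<.1); Q=P[k]; print(len(Q),np.median(Q,0))
r=cv2.minAreaRect((Q[:,:2]*1000).astype(np.float32)); print(r)
rd=cv2.inRange(im,(0,0,120),(80,80,255)); ys,xs=np.nonzero(rd); print('ball px',xs.mean(),ys.mean(),len(xs)); B=pt('wa',list(zip(xs,ys))); print(np.median(B,0))
a=np.radians(99.2);y=np.array([np.cos(a),np.sin(a)]);x=np.array([y[1],-y[0]])
c=optics.get_calibration('wrist');K=np.array(c['camera_matrix']);M=np.array(c['mount']);T=np.eye(4);T[:3,:3]=qR(s['orientation']).as_matrix();T[:3,3]=s['eef_pos'];W=np.linalg.inv(T@M)
for px,py in [(0,0),(-12,18),(12,18),(-12,-18),(12,-18),(-25,10),(25,-15)]:
    p=np.array([.51256,.10735])+x*px/1000+y*py/1000; q=W@np.r_[p,0.024,1]; u=K@q[:3]; u=u[:2]/u[2]; print((px,py),pt('wa',[u])[0].round(4))
```

```text
[0.51642009 0.07768173 0.15108583] [ 0.1   0.05  2.02  0.    1.07 -0.06]
1133 [0.49531206 0.18446076 0.09127068]
((500.2583923339844, 184.3484649658203), (102.60520935058594, 12.072685241699219), 9.151899337768555)
ball px 401.84842519685037 229.68503937007873 508
[0.50651731 0.17584878 0.03698778]
(0, 0) [0.5142 0.1071 0.0244]
(-12, 18) [0.4994 0.123  0.0246]
(12, 18) [0.5232 0.1268 0.0241]
(-12, -18) [0.5052 0.0873 0.0245]
(12, -18) [0.529  0.0912 0.0245]
(-25, 10) [0.4879 0.1131 0.0252]
(25, -15) [0.5414 0.0962 0.0246]
```

The pack is flush and was pressed at about 13 N. The handle bar measures 102.6 x 12.1 mm at (0.500, 0.1845), with the tray's yaw at 99.2°. Next I'll move above it and turn the tool a quarter turn so the fingers close along the tray's y.

Request:
play_rows:
  series:
    - {"dp": [1,0,-1],"rot": [0,0,-0.15]}
    - {"dp": [3,0,-1],"rot": [0,0,-0.3]}
    - {"dp": [5,0,-1],"rot": [0,0,-0.45]}
    - {"dp": [7,0,-1],"rot": [0,0,-0.6]}
    - {"dp": [9,0,-1],"rot": [0,0,-0.75]}
    - {"dp": [10.8,0,-1],"rot": [0,0,-0.9]}
    - {"dp": [10.8,0,-1],"rot": [0,0,-1.05]}
    - {"dp": [10.8,0,-1],"rot": [0,0,-1.2]}
  grip: 0.5

```text
time_s: 18.05
eef_pos: [0.4979, 0.1849, 0.159]
orientation: [-0.003, 0.102, 0.995, -0.001]
wrist_force: [0.6, 0.2, 0.8]
finger_gap: 0.499
grasp_force: 0.0
```

Request:
play_rows:
  series:
    - {"dp": [0,0,0],"rot": [0,0,-0.15]}
    - {"dp": [0,0,0],"rot": [0,0,-0.3]}
    - {"dp": [0,0,0],"rot": [0,0,-0.37]}
    - {"dp": [0,0,0],"rot": [0,0,-0.37]}
    - {"dp": [0,0,0],"rot": [0,0,-0.37]}
    - {"dp": [0,0,0],"rot": [0,0,-0.37]}
    - {"dp": [0,0,0],"rot": [0,0,-0.37]}
    - {"dp": [0,0,0],"rot": [0,0,-0.37]}

```text
time_s: 18.85
eef_pos: [0.5002, 0.1841, 0.1621]
orientation: [-0.0, -0.079, 0.997, -0.0]
wrist_force: [-0.7, -0.7, 0.3]
finger_gap: 0.496
grasp_force: 0.0
```

Run:
```python
from h import *
im,d=snap('wrist','wb'); s=manip.read_state();M=qR(s['orientation']).as_matrix(); print(s['eef_pos'],s['finger_gap'],np.degrees(np.arctan2(M[1,0],M[0,0])))
print('need',M[:2,:2].T@(np.array([.5001,.1845])-s['eef_pos'][:2]))
b=cv2.inRange(im,(100,40,0),(255,130,90)); ys,xs=np.nonzero(b); 
P=pt('wb',list(zip(xs[::3],ys[::3]))); k=(P[:,2]>.088)&(P[:,2]<.095); Q=P[k]; print(len(Q))
print(cv2.minAreaRect((Q[:,:2]*1000).astype(np.float32)))
```

```text
[0.50027245 0.18411968 0.16221641] 0.5006633472218013 -170.95669949166754
need [0.00011053 0.0004027 ]
742
((499.7027587890625, 184.316162109375), (102.6049575805664, 11.167705535888672), 9.385258674621582)
```

Request:
play_rows:
  series:
    - {"dp": [0,0.03,2],"rot": [0,0,0]}
    - {"dp": [0,0.03,4.5],"rot": [0,0,0]}
    - {"dp": [0,0.03,7],"rot": [0,0,0]}
    - {"dp": [0,0.03,9],"rot": [0,0,0]}
    - {"dp": [0,0.03,9.8],"rot": [0,0,0]}
    - {"dp": [0,0.03,9.8],"rot": [0,0,0]}
    - {"dp": [0,0.03,9.8],"rot": [0,0,0]}
    - {"dp": [0,0.03,9.8],"rot": [0,0,0]}

```text
time_s: 19.7
eef_pos: [0.5014, 0.1848, 0.0657]
orientation: [0.001, -0.079, 0.997, 0.0]
wrist_force: [-0.0, -0.1, -0.5]
finger_gap: 0.502
grasp_force: 0.0
```

Request:
play_rows:
  series:
    - {"dp": [0,0,0],"rot": [0,0,0]}
    - {"dp": [0,0,0],"rot": [0,0,0]}
    - {"dp": [0,0,0],"rot": [0,0,0]}
    - {"dp": [0,0,0],"rot": [0,0,0]}
    - {"dp": [0,0,0],"rot": [0,0,0]}
    - {"dp": [0,0,0],"rot": [0,0,0]}
  grip: 1
  squeeze: 10

```text
time_s: 20.3
eef_pos: [0.5003, 0.1845, 0.0644]
orientation: [0.0, -0.079, 0.997, 0.0]
wrist_force: [0.3, 0.5, 1.6]
finger_gap: 0.133
grasp_force: 10.0
```

Request:
play_rows:
  series:
    - {"dp": [0,0,0],"rot": [0,0,0]}
    - {"dp": [0,0,0],"rot": [0,0,0]}
    - {"dp": [0,0,0],"rot": [0,0,0]}
    - {"dp": [0,0,-0.1],"rot": [0,0,0]}
    - {"dp": [0,0,-0.2],"rot": [0,0,0]}
    - {"dp": [0,0,-0.4],"rot": [0,0,0]}
    - {"dp": [0,0,-0.6],"rot": [0,0,0]}
    - {"dp": [0,0,-0.8],"rot": [0,0,0]}
  squeeze: 50

```text
time_s: 21.1
eef_pos: [0.4999, 0.1843, 0.072]
orientation: [-0.0, -0.079, 0.997, -0.0]
wrist_force: [-0.2, -0.3, -5.4]
finger_gap: 0.124
grasp_force: 50.0
```

```bash
cat > tilt.py <<'E'
from h import *
def check(fn):
    im,d=snap('scene',fn); h,w=d.shape
    s=manip.read_state(); c=optics.get_calibration('scene');K=np.array(c['camera_matrix']);Rm=cv2.Rodrigues(np.array(c['rvec'],float))[0]
    v,u=np.mgrid[120:300,100:360]; k=d[v,u]; X=np.stack([(u-K[0,2])/K[0,0]*k,(v-K[1,2])/K[1,1]*k,k],-1).reshape(-1,3)
    X=(X-np.array(c['tvec'],float).ravel())@Rm; col=im[v,u].reshape(-1,3).astype(int); 
    red=(col[:,2]>120)&(col[:,1]<80)&(col[:,0]<80)&(k.ravel()>0)&(np.hypot(X[:,0]-.5,X[:,1]-.185)<.06)
    near=np.hypot(X[:,0]-s['eef_pos'][0],X[:,1]-s['eef_pos'][1])
    print('tcp',s['eef_pos'].round(4),'F',s['wrist_force'].round(1),'tq',s['ft_torque'].round(2),'gap',round(s['finger_gap'],3))
    if red.any(): print('ball surf',red.sum(),X[red].mean(0).round(4))
    return X,col,near
E
python3 -c "
from tilt import *
check('s1')"
```

```text
tcp [0.5003 0.1844 0.0725] F [ 0.6  0.2 -4.8] tq [ 0.09  0.05 -0.  ] gap 0.126
ball surf 34 [0.493  0.1762 0.0341]
```

The full weight (≈4.8 N) is carried and balanced, with only a small moment. I'll keep lifting straight.

Request:
play_rows:
  series:
    - {"dp": [0,0,-0.3],"rot": [0,0,0]}
    - {"dp": [0,0,-0.8],"rot": [0,0,0]}
    - {"dp": [0,0,-1.3],"rot": [0,0,0]}
    - {"dp": [0,0,-1.8],"rot": [0,0,0]}
    - {"dp": [0,0,-2.3],"rot": [0,0,0]}
    - {"dp": [0,0,-2.8],"rot": [0,0,0]}
    - {"dp": [0,0,-3.2],"rot": [0,0,0]}
    - {"dp": [0,0,-3.4],"rot": [0,0,0]}

```text
time_s: 21.95
eef_pos: [0.5005, 0.1845, 0.1069]
orientation: [0.0, -0.079, 0.997, 0.0]
wrist_force: [-0.4, -0.0, -3.9]
finger_gap: 0.123
grasp_force: 50.0
```

Request:
play_rows:
  series:
    - {"dp": [0,0,-0.3],"rot": [0,0,0]}
    - {"dp": [0,0,-0.8],"rot": [0,0,0]}
    - {"dp": [0,0,-1.4],"rot": [0,0,0]}
    - {"dp": [0,0,-2.0],"rot": [0,0,0]}
    - {"dp": [0,0,-2.6],"rot": [0,0,0]}
    - {"dp": [0,0,-3.2],"rot": [0,0,0]}
    - {"dp": [0,0,-3.6],"rot": [0,0,0]}
    - {"dp": [0,0,-3.8],"rot": [0,0,0]}

```text
time_s: 22.75
eef_pos: [0.5005, 0.1845, 0.1449]
orientation: [0.0, -0.079, 0.997, 0.0]
wrist_force: [-0.0, -0.1, -4.9]
finger_gap: 0.126
grasp_force: 50.0
```

```bash
python3 -c "
from tilt import *
check('s2'); X,col,near=check('s3')"
```

```text
tcp [0.5006 0.1845 0.145 ] F [-1.  -0.4 -4.1] tq [ 0.07 -0.    0.  ] gap 0.129
ball surf 45 [0.494  0.1763 0.1072]
tcp [0.5004 0.1845 0.1446] F [ 0.8 -0.6 -4.8] tq [ 0.06 -0.05 -0.03] gap 0.129
ball surf 45 [0.494  0.1763 0.1072]
```

View pics/s3.png

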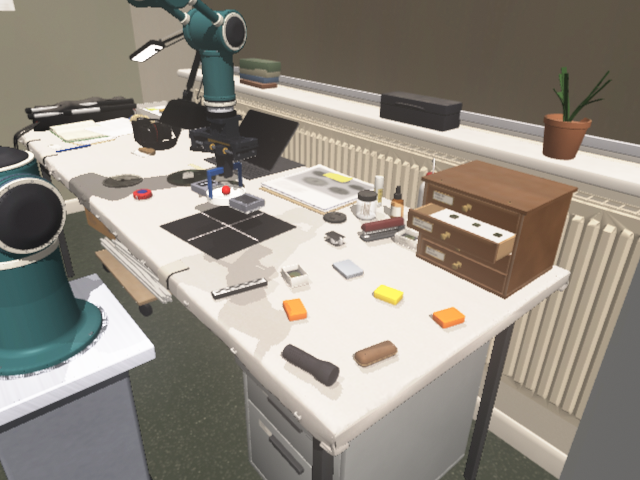

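The tray hangs level at (225,190), with the ball centred at (226,190). Next is a smooth quarter turn in the air.

Request:
play_rows:
  series:
    - {"dp": [0,0,0],"rot": [0,0,0.01]}
    - {"dp": [0,0,0],"rot": [0,0,0.03]}
    - {"dp": [0,0,0],"rot": [0,0,0.07]}
    - {"dp": [0,0,0],"rot": [0,0,0.12]}
    - {"dp": [0,0,0],"rot": [0,0,0.18]}
    - {"dp": [0,0,0],"rot": [0,0,0.24]}
    - {"dp": [0,0,0],"rot": [0,0,0.3]}
    - {"dp": [0,0,0],"rot": [0,0,0.36]}

```text
time_s: 23.65
eef_pos: [0.5, 0.1843, 0.1438]
orientation: [-0.0, 0.102, 0.995, -0.0]
wrist_force: [-0.5, -0.3, -4.3]
finger_gap: 0.125
grasp_force: 50.0
```

Request:
play_rows:
  series:
    - {"dp": [0,0,0],"rot": [0,0,0.06]}
    - {"dp": [0,0,0],"rot": [0,0,0.12]}
    - {"dp": [0,0,0],"rot": [0,0,0.18]}
    - {"dp": [0,0,0],"rot": [0,0,0.24]}
    - {"dp": [0,0,0],"rot": [0,0,0.3]}
    - {"dp": [0,0,0],"rot": [0,0,0.36]}
    - {"dp": [0,0,0],"rot": [0,0,0.42]}
    - {"dp": [0,0,0],"rot": [0,0,0.48]}

```text
time_s: 24.45
eef_pos: [0.5, 0.1843, 0.1438]
orientation: [-0.0, 0.336, 0.942, -0.0]
wrist_force: [0.2, -0.7, -4.3]
finger_gap: 0.128
grasp_force: 50.0
```

```bash
python3 -c "
from tilt import *
check('s4'); s=manip.read_state(); M=qR(s['orientation']).as_matrix(); print(np.degrees(np.arctan2(M[1,1],M[0,1])),s['q'].round(2))"
```

```text
tcp [0.5    0.1843 0.1438] F [-0.   0.3 -4.8] tq [ 0.02 -0.01 -0.05] gap 0.128
ball surf 43 [0.4932 0.1767 0.1054]
50.61551260952239 [ 0.31  0.08  2.    0.    1.06 -0.58]
```

Request:
play_rows:
  series:
    - {"dp": [0,0,0],"rot": [0,0,0.02]}
    - {"dp": [0,0,0],"rot": [0,0,0.06]}
    - {"dp": [0,0,0],"rot": [0,0,0.12]}
    - {"dp": [0,0,0],"rot": [0,0,0.18]}
    - {"dp": [0,0,0],"rot": [0,0,0.24]}
    - {"dp": [0,0,0],"rot": [0,0,0.3]}
    - {"dp": [0,0,0],"rot": [0,0,0.36]}
    - {"dp": [0,0,0],"rot": [0,0,0.42]}

```text
time_s: 25.3
eef_pos: [0.5001, 0.1844, 0.144]
orientation: [-0.0, 0.524, 0.851, -0.0]
wrist_force: [0.8, -0.2, -5.3]
finger_gap: 0.129
grasp_force: 50.0
```

Request:
play_rows:
  series:
    - {"dp": [0,0,0],"rot": [0,0,0.06]}
    - {"dp": [0,0,0],"rot": [0,0,0.12]}
    - {"dp": [0,0,0],"rot": [0,0,0.18]}
    - {"dp": [0,0,0],"rot": [0,0,0.24]}
    - {"dp": [0,0,0],"rot": [0,0,0.29]}
    - {"dp": [0,0,0],"rot": [0,0,0.32]}
    - {"dp": [0,0,0],"rot": [0,0,0.34]}
    - {"dp": [0,0,0],"rot": [0,0,0.35]}

```text
time_s: 26.1
eef_pos: [0.5002, 0.1844, 0.1441]
orientation: [-0.0, 0.664, 0.748, -0.0]
wrist_force: [0.3, -0.2, -4.8]
finger_gap: 0.126
grasp_force: 50.0
```

Request:
play_rows:
  series:
    - {"dp": [0,0,0],"rot": [0,0,0]}
    - {"dp": [0,0,0],"rot": [0,0,0]}
    - {"dp": [0,0,0],"rot": [0,0,0]}
    - {"dp": [0,0,0],"rot": [0,0,0]}
    - {"dp": [0,0,0],"rot": [0,0,0]}
    - {"dp": [0,0,0],"rot": [0,0,0]}

```text
time_s: 26.7
eef_pos: [0.5002, 0.1844, 0.1442]
orientation: [0.0, 0.664, 0.748, -0.0]
wrist_force: [0.9, -0.1, -5.5]
finger_gap: 0.128
grasp_force: 50.0
```

Run:
```python
from tilt import *
X,col,near=check('s5'); s=manip.read_state(); M=qR(s['orientation']).as_matrix(); print('yaw',np.degrees(np.arctan2(M[1,1],M[0,1])),M[:,2].round(4))
snap('side','sd'); snap('wrist','wc')
g=(X[:,2]>.098)&(X[:,2]<.112)&(near<.125)&(col.max(1)-col.min(1)<40)&(col.max(1)>60); Q=X[g]
for it in range(3):
    A=np.c_[Q[:,:2],np.ones(len(Q))]; k,*_=np.linalg.lstsq(A,Q[:,2],rcond=None); r=Q[:,2]-A@k; Q=Q[abs(r)<max(.0015,1.5*r.std())]
print('wing plane slope',k[:2].round(3),len(Q),Q.mean(0).round(3),cv2.minAreaRect((X[g][:,:2]*1000).astype(np.float32)))
```

```text
tcp [0.5002 0.1844 0.1442] F [ 0.5  0.3 -4.8] tq [-0.09 -0.    0.04] gap 0.13
ball surf 47 [0.4942 0.1771 0.1061]
yaw 6.8208051521654 [ 0.  0. -1.]
wing plane slope [ 0.005 -0.   ] 489 [0.484 0.177 0.101] ((497.14825439453125, 181.77162170410156), (228.80743408203125, 101.78050994873047), 2.8860414028167725)
```

The tray is level (slope 0.005) and turned to yaw ≈6.8° against a target of ≈6.5°. The ball hasn't shifted, the grip force is 50 N, and the underside is about 8 cm up. Handing in.

```bash
python3 -c "
from rig import hand_in
print(hand_in())"
```

```text
the job is handed in; nothing more can be done
None
```

The job is handed in, though no verdict came back: the black pack sits flush in its pocket (pressed at about 13 N), and the tray is held level about 8 cm above the middle of the mat, a quarter turn round with the ball in the middle of the dish.

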